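Switch on the bench outlet with its lever-lock toggle

ROBOT

A 6-joint arm with a two-finger parallel gripper is mounted at the origin on the work surface; the furniture and walls round the work are solid. World frame = base frame: x ahead of the robot, y to its left, z up, the work surface at z = 0. Lengths are in mm, angles in rad, forces in N, time in s.
With the tool pointing down it reaches from about 350 to 775 mm from the base axis. Payload 7.3 kg.
Tool frame: the origin (TCP) lies on the front face of the gripper's body, between the roots of the fingers; the fingertips stand 66 mm ahead of it and the grasp point (between the pads) lies 47 mm ahead of it (bot.tip_extent is the distance from the TCP to the fingertips, in mm); z points along the fingers, y is the line along which they close (so a half turn about z gives the same grasp; the last joint's range is limited). The gripper opens to 92 mm and grips with 3 to 60 N. Pads are 19 mm wide; open, the fingers measure 130 mm over their backs; the gripper's body (75 mm by 190 mm) begins 47 mm behind the grasp point.
Start: joints at [-0.146, 0.342, 1.524, -0, 1.275, -0.146], TCP at [525.013, 0.02, 292.241] pointing down, gripper open.
Joint ranges: [-2.53, 2.53], [-0.77, 2.02], [0.04, 2.7], [-1, 4.14], [0.28, 2.66], [-3.11, 3.11]. Speed limits (rad/s): [2.57, 2.57, 3.14, 3.14, 3.14, 3.14].

INTERFACE

Orientations are given as [roll, pitch, yaw] about the fixed x, y, z axes, in that order (R = Rz(yaw) Ry(pitch) Rx(roll)).
In Python, from plant import readout, viewer, order, bot gives the robot as it stands.
- The arm moves only by the shell command python3 -m creep 'ROWS'. ROWS is text: rows parted by semicolons, each of 7 numbers parted by spaces: the shift along the world's x, y, z in m, then the turn, a rotation vector about the world's x, y, z in rad, then the opening in per cent of the stroke, from 0 (shut) to 100 (fully open). A call has 1 to 8 rows; each row shifts and turns the commanded pose from where the row before left it; what a row does not reach is not made up. A row lasts 1/12 s, in which the tool goes at most 41.7 mm and 7.16 degrees, less where a joint would pass 70% of its speed; a pose out of reach is approached as far as the arm can. A call is refused whole if a number of a shift passes 0.0417 or a number of a turn 0.125, either way. A call with a gripper value outside its range is refused whole. The fingers move at their own pace and stop on an object; the grip force is fixed at half the most. Time passes only in rows, so rows that do not move let the fingers close. It gives the time, the measured TCP pose, the force, the opening and the grip force at its end, in the units of the state.
- readout.get_obs(): the state, without advancing time (a new reading comes with each control period).
- viewer.capture(name): name is "scene" or "side" or "wrist"; returns the picture (384x512x3 uint8, red, green, blue); there is no depth.
- viewer.camera_info(name): a dict with "fx", "fy", "cx", "cy" (pixels), "origin" and "rotation" of the camera in the world. Camera axes: x right, y up, looking along -z (the intrinsics and any distortion apply to the point x, -y, -z); pixel columns grow to the right and rows downward; lengths in mm; the calibration is good to about 2 mm. A picture is of the moment at which its call begins: read the wrist's pose just before it. camera_info takes no time and is no camera call; for the wrist camera it gives the pose at the moment of the call.
- order.close_job(): hands the job in; it is judged then, once.
The state is a dict: "time": time; "joint_positions": joint angles; "dq": joint speeds; "tau": joint torques, N m; "tool_pos": TCP position; "tcp_rot": TCP orientation; "contact_force": force on the tool from outside, world axes, zero at the start; "moment": the same for the moment, N m; "grip_width": finger opening in mm; "finger_force": force on a finger pad.
Only numpy, scipy, OpenCV 4.12 (cv2) and the standard library are available. Lean on these libraries where they do the work, as an engineer would, in place of code of your own. Each camera call takes 0.05 s, during which the arm holds its last target. There are 200 camera calls.

TASK

Switch on the bench outlet: on the switch box that carries the round socket, lift the lever's spring-loaded locking collar, swing the lever fully over toward the socket, and let the collar drop back down so that the lever is locked there. Leave the switch on the other box, the one with the tall narrow fuse cap, as it is.

Things in the scene. Friction and masses are not known exactly. Their poses are not given: they have to be found in the camera images.
- outlet_box: Screwed-down grey box 140 x 76 x 50 mm with the round socket; origin: centre of its underside, x = along its length toward the socket, z up. Flat black socket 54 mm wide at x = +36. Lever hinge: level line along y at x = -32, z = 46 mm. Steel gate plates beside the lever (at y = +-16, tops at z = 92) have a middle ridge and a notch at either end that catch the collar's cross pin.
- outlet_grip (a point): Centre of the black ribbed collar on this box's lever: a block 26 x 25 x 38 mm (x, y, z), free on both y sides (grip across y). Axes move with it: z = along the lever, away from the hinge, the way the collar lifts; y = box y. It is 75 mm from the hinge (plus the lift). The rod with a 15 mm ball ends 43 mm above it; the 46 mm cross pin lies 35 mm below, the gate plates' tops 29 mm below.
- outlet_lever (a joint): Lever angle, rad: 0 = off, at its stop, leaning 0.40 from upright away from the socket (starts at 0 to 0.03); 0.80 = on, at its other hard stop, leaning 0.40 toward the socket. Friction (about 1 N at the collar) holds it where it is left. With the collar down it is locked, with about 0.06 of play at either end.
- outlet_collar (a joint): Lift of the collar along its lever, m: 0 = down (locked), 0.015 = top stop. A spring pulls it down with 4 N at 0, 7 N at 0.015. Lift it 0.010 or more and hold it so to swing the lever past the ridge; released with the lever within 0.05 rad of a stop, it springs down into the notch by itself.
- fuse_grip (a point): The same point of the collar on the other switch box: same box, lever and gate, switched off, but with a tall narrow round cap (24 mm at its foot, 24 mm high) in place of the socket. To be left alone.

How it is judged (in metres and radians):
On the way:
1. the outlet's collar has been lifted 8 mm or more while its lever is still on the off side (value of joint outlet_collar above 0.008 m and value of joint outlet_lever below 0.3 rad).
At the end, for the whole second after the job is handed in: The outlet's lever leans fully toward the socket (joint above 0.70 of 0.80 rad) with its collar down and locked (lifted less than 4 mm), and the collar of the other box's switch is within 12 mm of where it was (value of joint outlet_lever above 0.7 rad and value of joint outlet_collar below 0.004 m and distance of fuse_grip from where it was at the start of the episode below 0.012 m); the robot touches nothing.
It fails at once if the other box's switch was moved: its collar shifted more than 12 mm (distance of fuse_grip from where it was at the start of the episode above 0.012 m).
It also fails if it takes over 32 s, if anything falls off the work surface, if the arm or the gripper's body presses on something with over 40 N, if the wrist force passes 120 N, or if a joint passes its speed limit or range.

## Working session

There is one attempt and no reset: what is moved stays moved. The work goes in short steps, Python scripts to look and compute and a shell command to move; the robot and the scene stay as the last step left them, time stands still between calls to the robot, and variables do not carry over. Pictures are saved under pics/ and viewed, at most 10 in all, crops included, and the job is handed in when it is done.

```bash
mkdir -p pics; python3 - <<'E'
from plant import readout, viewer
import cv2, numpy as np
for n in ["scene","side"]:
    im=viewer.capture(n); cv2.imwrite(f"pics/{n}0.png",cv2.cvtColor(im,cv2.COLOR_RGB2BGR))
    print(n,viewer.camera_info(n))
im=viewer.capture("wrist");cv2.imwrite("pics/wrist0.png",im[...,::-1]);print(viewer.camera_info("wrist"))
o=readout.get_obs();print(o)
a=cv2.imread("pics/scene0.png");b=cv2.imread("pics/side0.png")
E
```

```text
scene {'fx': 356.93285100204366, 'fy': 356.93285100204366, 'cx': 256.67804860601365, 'cy': 192.18547689918748, 'origin': array([ 126.52402746, -371.85331092,  768.49151947]), 'rotation': array([ 0.68486524, -0.00861096, -0.81279528])}
side {'fx': 465.7222919648545, 'fy': 465.7222919648545, 'cx': 258.78635925175945, 'cy': 182.8570725989381, 'origin': array([ 487.25485679, -832.01502879,  515.90004547]), 'rotation': array([ 1.11866399, -0.01967657, -0.03916752])}
{'fx': 281.76932924119603, 'fy': 281.76932924119603, 'cx': 254.11295952637983, 'cy': 191.7466176379373, 'origin': array([524.46057198,  76.43903219, 383.35625329]), 'rotation': array([-0.2874398 ,  0.00124392,  0.00066316])}
{'time': 0.15, 'joint_positions': array([-1.45998263e-01,  3.42532199e-01,  1.52476487e+00,  3.90032419e-06,
        1.27538653e+00, -1.45935841e-01]), 'dq': array([-4.66258981e-04,  1.07267161e-04, -4.09012483e-03, -7.93566008e-04,
        7.62999181e-05, -3.63255494e-04]), 'tau': array([ 7.52666965e-04, -4.31470585e+01, -2.44352603e+01,  7.18239485e-02,
        5.38185902e-02, -1.32920518e-04]), 'tool_pos': array([5.24784603e+02, 5.57963826e-02, 2.91731814e+02]), 'tcp_rot': array([-3.14051385e+00, -1.62333656e-04,  1.57073268e+00]), 'contact_force': array([ 0.48553129, -0.08378701, -0.55673216]), 'moment': array([ 0.02200323, -0.01283318, -0.00594811]), 'finger_force': 0.0, 'grip_width': 91.86637311481988}
```

View pics/scene0.png

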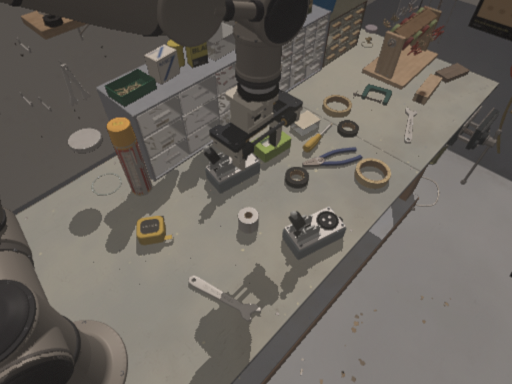

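View pics/side0.png

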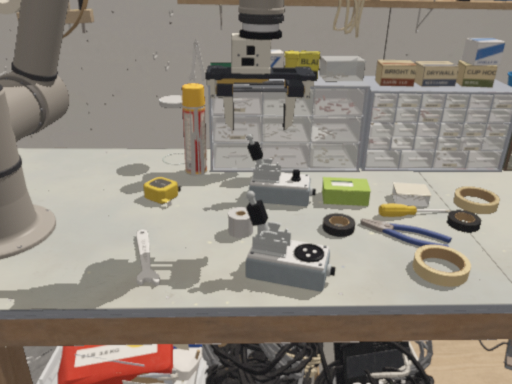

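The outlet box (black round socket) is the near one: side picture about (288,262), scene about (314,232). The fuse box is behind it, at about (280,185) in side. I'll enlarge both views of the outlet box.

```bash
python3 - <<'E'
import cv2,numpy as np
a=cv2.imread("pics/scene0.png")[195:265,270:360];b=cv2.imread("pics/side0.png")[180:295,235:345]
a=cv2.resize(a,None,fx=4.4,fy=4.4,interpolation=cv2.INTER_CUBIC);b=cv2.resize(b,None,fx=3.6,fy=3.6,interpolation=cv2.INTER_CUBIC)
h=max(a.shape[0],b.shape[0]);c=np.zeros((h,a.shape[1]+b.shape[1],3),np.uint8)
c[:a.shape[0],:a.shape[1]]=a;c[:b.shape[0],a.shape[1]:]=b
cv2.imwrite("pics/crop0.png",c);print(a.shape,b.shape)
E
```

```text
(308, 396, 3) (414, 396, 3)
```

View pics/crop0.png

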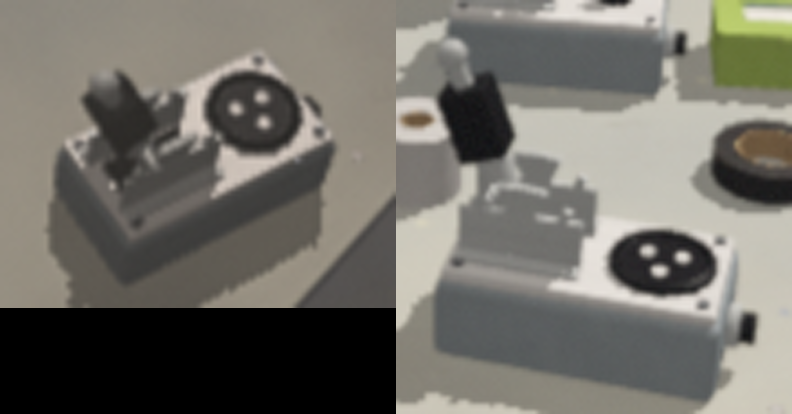

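```bash
cat > h.py <<'E'
import numpy as np
from scipy.spatial.transform import Rotation as R
def proj(ci,P):
    q=(np.atleast_2d(P)-ci["origin"])@R.from_euler("xyz",ci["rotation"]).as_matrix()
    return np.c_[ci["cx"]+ci["fx"]*q[:,0]/-q[:,2], ci["cy"]-ci["fy"]*q[:,1]/-q[:,2]]
def box(p,P): # p = x,y,yaw
    return np.atleast_2d(P)@R.from_euler("z",p[2]).as_matrix().T+[p[0],p[1],0]
def lev(r,th): # point at r from hinge, lever at th
    a=th-.4; return [-32+r*np.sin(a),0,46+r*np.cos(a)]
E
python3 - <<'E'
from h import *
from plant import viewer
from scipy.optimize import least_squares
S=[((36,0,51),(253,111)),((70,-38,50),(332,140)),((70,38,50),(258,55)),((-70,-38,50),(130,238)),((-70,38,50),(62,150)),((-70,-38,0),(127,285)),(lev(110.5,.01),(108,83)),(lev(75,.01),(120,112))]
D=[((36,0,51),(662,262)),((-70,-38,0),(437,350)),((70,-38,0),(710,400)),((70,-38,50),(712,318)),((70,38,50),(735,240)),(lev(110.5,.01),(453,52)),(lev(75,.01),(477,119))]
A=[(viewer.camera_info("scene"),np.array([s[0] for s in S],float),np.array([s[1] for s in S])/4.4+[270,195]),
(viewer.camera_info("side"),np.array([s[0] for s in D],float),(np.array([s[1] for s in D])-[396,0])/3.6+[235,180])]
f=lambda p,A=A:np.concatenate([(proj(c,box(p,X))-u).ravel() for c,X,u in A])
for B in (A,A[:1],A[1:]):
    r=least_squares(lambda p:f(p,B),[480,-150,0],x_scale=[10,10,.1],loss="soft_l1");print(r.x,np.round(f(r.x,B).reshape(-1,2),1).tolist())
E
```

```text
[ 5.77386818e+02 -1.46611964e+02 -3.12283795e-01] [[-0.6, -0.3], [2.1, -0.7], [0.4, -3.4], [-0.6, 1.2], [-2.3, -3.1], [-2.0, 1.0], [-2.3, 0.2], [-1.1, -0.1], [0.6, 0.6], [-1.4, 1.6], [1.1, 2.7], [2.9, 1.6], [2.6, -1.1], [-1.0, 0.7], [-0.4, -0.0]]
[ 5.78625229e+02 -1.48418028e+02 -3.04247719e-01] [[0.3, -0.2], [3.0, -0.8], [1.0, -3.4], [0.6, 1.4], [-1.4, -2.8], [-0.9, 1.3], [-1.1, 0.5], [-0.0, 0.2]]
[ 5.77032229e+02 -1.43239692e+02 -3.26584916e-01] [[0.1, -0.3], [-1.8, 0.0], [0.1, 1.7], [2.0, 0.6], [2.3, -1.8], [-1.0, -0.5], [-0.5, -1.2]]
```

```bash
cat >> h.py <<'E'
def target(p,th,r):
    """TCP pose with tool along lever at angle th, TCP r mm from hinge"""
    a=th-.4; Bz=R.from_euler("z",p[2]).as_matrix()
    z=-Bz@[np.sin(a),0,np.cos(a)]; y=Bz@[0,1,0]
    return box(p,lev(r,th))[0], np.c_[np.cross(y,z),y,z]
def togo(p,th,r,o=None):
    from plant import readout
    o=o or readout.get_obs()
    t,M=target(p,th,r)
    C=R.from_euler("xyz",o["tcp_rot"])
    best=min(((R.from_matrix(M@np.diag([s,s,1]))*C.inv()).as_rotvec() for s in (1,-1)),key=np.linalg.norm)
    print("shift",np.round(t-o["tool_pos"],1),"turn",np.round(best,3),"F",np.round(o["contact_force"],1),"t",round(o["time"],2))
E
python3 - <<'E'
from h import *
from plant import viewer
from scipy.optimize import least_squares
p=[577,-146,-.31]
togo(p,0.01,75+52+80)
# fuse ball: side (250,143); scene ball
a=viewer.camera_info("scene");b=viewer.camera_info("side")
u=np.array([210,153]),np.array([250,143])
r=least_squares(lambda x:np.r_[proj(a,x)[0]-u[0],proj(b,x)[0]-u[1]],[520,50,150]);print(r.x,r.fun)
t,M=target(p,0.01,207);print(t,M)
E
```

```text
shift [ -53.2 -112.3  -54.3] turn [-0.336 -0.247  1.244] F [ 0.5 -0.1 -0.6] t 0.15
[513.68178444 147.8115384  139.45071991] [-0.08549577  0.23056027  0.16375072 -0.14924214]
[ 471.57762431 -112.23031342  237.45617539] [[-0.88082195  0.30505864  0.36206619]
 [ 0.2821515   0.95233357 -0.11597976]
 [-0.38018842  0.         -0.92490906]]
```

```bash
python3 -m creep '-0.0044 -0.0094 -0.0045 -0.028 -0.0206 0.1037 100;-0.0044 -0.0094 -0.0045 -0.028 -0.0206 0.1037 100;-0.0044 -0.0094 -0.0045 -0.028 -0.0206 0.1037 100;-0.0044 -0.0094 -0.0045 -0.028 -0.0206 0.1037 100;-0.0044 -0.0094 -0.0045 -0.028 -0.0206 0.1037 100;-0.0044 -0.0094 -0.0045 -0.028 -0.0206 0.1037 100;-0.0044 -0.0094 -0.0045 -0.028 -0.0206 0.1037 100;-0.0044 -0.0094 -0.0045 -0.028 -0.0206 0.1037 100' && python3 -m creep '-0.0044 -0.0094 -0.0045 -0.028 -0.0206 0.1037 100;-0.0044 -0.0094 -0.0045 -0.028 -0.0206 0.1037 100;-0.0044 -0.0094 -0.0045 -0.028 -0.0206 0.1037 100;-0.0044 -0.0094 -0.0045 -0.028 -0.0206 0.1037 100;0 0 0 0 0 0 100;0 0 0 0 0 0 100'
python3 - <<'E'
from h import *
from plant import viewer
import cv2
p=[577,-146,-.31]
togo(p,0.01,207)
c=viewer.camera_info("wrist");im=viewer.capture("wrist")[...,::-1]
im=cv2.resize(im,None,fx=1.5,fy=1.5,interpolation=cv2.INTER_CUBIC)
P=[(36,0,51),lev(110.5,.01),lev(94,.01),(70,-38,50),(70,38,50),(-70,-38,50),(-70,38,50)]
for u in proj(c,box(p,P)): cv2.circle(im,tuple(int(v*1.5) for v in u),3,(0,0,255),1)
cv2.imwrite("pics/w1.png",im);print(c);print(proj(c,box(p,P))*1.5)
E
```

```text
time: 0.82
tool_pos: [489.4, -75.4, 255.9]
tcp_rot: [3.083, 0.265, 2.403]
contact_force: [-0.2, 1.0, -0.2]
grip_width: 91.8
finger_force: 0.0
time: 1.32
tool_pos: [472.0, -112.5, 238.3]
tcp_rot: [3.137, 0.387, 2.819]
contact_force: [0.4, 0.7, 0.9]
grip_width: 92.0
finger_force: 0.0
shift [-0.5  0.3 -0.8] turn [-0.005 -0.001  0.011] F [0.4 0.7 0.9] t 1.32
{'fx': 281.76932924119603, 'fy': 281.76932924119603, 'cx': 254.11295952637983, 'cy': 191.7466176379373, 'origin': array([371.10747457, -79.57624692, 294.18416487]), 'rotation': array([-0.67423268, -0.00397196,  1.25092085])}
[[382.48026417 342.71111981]
 [381.95574213 329.38002247]
 [381.90138321 317.41515969]
 [339.3327307  369.51067522]
 [426.25803312 368.67583481]
 [324.30622421 231.1027558 ]
 [438.16057999 229.89493135]]
```

View pics/w1.png

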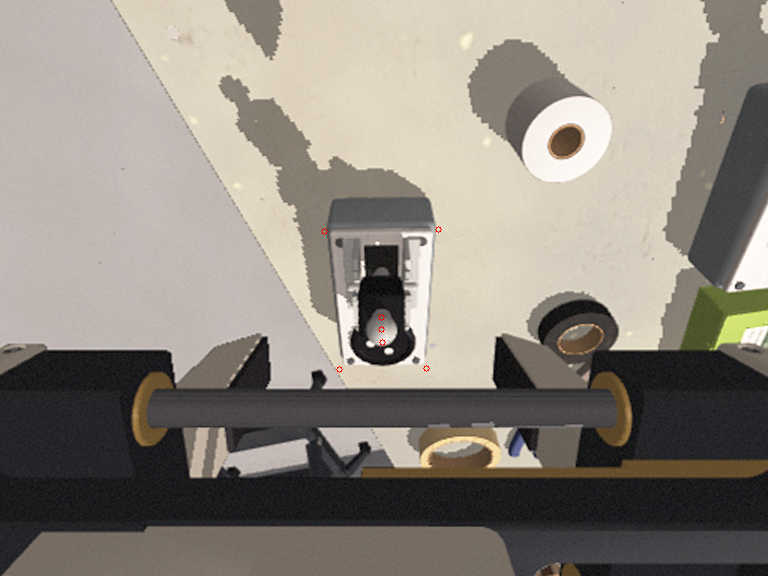

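The wrist picture shows the ball at (382,325), and the model predicted (382,329). The box edges, about 332 and 434, are centred on column 383, so the pose is good. I'll advance along the lever and grip.

```bash
python3 -m creep '0.0048 -0.0015 -0.0125 0 0 0.011 100;0.0048 -0.0015 -0.0125 0 0 0 100;0.0048 -0.0015 -0.0125 0 0 0 100;0.0048 -0.0015 -0.0125 0 0 0 100;0.0048 -0.0015 -0.0125 0 0 0 100;0.0048 -0.0015 -0.0125 0 0 0 100;0 0 0 0 0 0 100;0 0 0 0 0 0 100'
python3 - <<'E'
from h import *
from plant import viewer
import cv2
p=[577,-146,-.31]
togo(p,0.01,127)
a=viewer.capture("side")[100:300,190:350,::-1];b=viewer.capture("wrist")[150:330,120:400,::-1]
a=cv2.resize(a,None,fx=2.2,fy=2.2,interpolation=cv2.INTER_CUBIC);b=cv2.resize(b,None,fx=1.5,fy=1.5,interpolation=cv2.INTER_CUBIC)
c=np.zeros((440,a.shape[1]+b.shape[1],3),np.uint8);c[:,:a.shape[1]]=a;c[:b.shape[0],a.shape[1]:]=b
cv2.imwrite("pics/c2.png",c)
E
```

```text
time: 2.03
tool_pos: [501.6, -120.6, 163.2]
tcp_rot: [3.137, 0.387, 2.835]
contact_force: [0.0, -0.2, -0.6]
grip_width: 91.4
finger_force: 0.0
shift [-1.1 -1.   0.3] turn [-0.005 -0.002 -0.005] F [ 0.  -0.2 -0.6] t 2.03
```

View pics/c2.png

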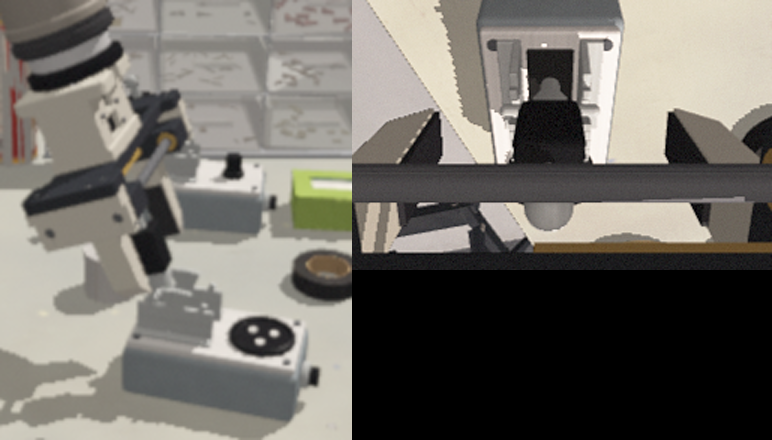

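Both views show the collar midway between the open fingers: collar at column 549, fingers at 440 and 668 in the wrist crop. I'll close.

```bash
python3 -m creep '0 0 0 0 0 0 20;0 0 0 0 0 0 0;0 0 0 0 0 0 0;0 0 0 0 0 0 0;0 0 0 0 0 0 0;0 0 0 0 0 0 0;0 0 0 0 0 0 0;0 0 0 0 0 0 0'; python3 -c "
from h import *;togo([577,-146,-.31],0.01,127)"
```

```text
time: 2.8
tool_pos: [501.3, -121.2, 163.5]
tcp_rot: [3.138, 0.388, 2.836]
contact_force: [-0.1, -0.0, 0.3]
grip_width: 43.1
finger_force: 0.0
shift [-0.7 -0.3 -0. ] turn [-0.003 -0.001 -0.006] F [-0.1 -0.   0.3] t 2.8
```

```bash
python3 -m creep '0 0 0 0 0 0 0;0 0 0 0 0 0 0;0 0 0 0 0 0 0;0 0 0 0 0 0 0;0 0 0 0 0 0 0;0 0 0 0 0 0 0'; python3 -c "
from h import *;togo([577,-146,-.31],0.01,127)"
```

```text
time: 3.3
tool_pos: [501.1, -121.9, 163.5]
tcp_rot: [3.139, 0.389, 2.836]
contact_force: [-3.1, -5.0, 0.3]
grip_width: 23.4
finger_force: 30.0
shift [-0.6  0.4 -0.1] turn [-0.002 -0.001 -0.005] F [-3.1 -5.   0.3] t 3.3
```

```bash
python3 -m creep '-0.0015 0.0005 0.0039 0 0 0 0;-0.0015 0.0005 0.0039 0 0 0 0;-0.0015 0.0005 0.0039 0 0 0 0;0 0 0 0 0 0 0;0 0 0 0 0 0 0'; python3 -c "
from h import *;togo([577,-146,-.31],0.01,139.5)"
```

```text
time: 3.72
tool_pos: [496.7, -120.5, 174.9]
tcp_rot: [3.139, 0.388, 2.836]
contact_force: [1.3, -5.8, -6.9]
grip_width: 23.8
finger_force: 30.0
shift [-0.7  0.4  0.1] turn [-0.002 -0.001 -0.005] F [ 1.3 -5.8 -6.9] t 3.72
```

```bash
python3 -c "
from h import *
p=[577,-146,-.31]
T=np.array([target(p,0.01+.0975*k,139.5)[0] for k in range(9)]);print(np.round(np.diff(T,axis=0),1)); print(.0975*np.array([np.sin(.31),np.cos(.31)]))"
```

```text
[[12.2 -3.9  4.6]
 [12.6 -4.   3.3]
 [12.8 -4.1  2. ]
 [12.9 -4.1  0.7]
 [12.9 -4.1 -0.7]
 [12.8 -4.1 -2. ]
 [12.6 -4.  -3.3]
 [12.2 -3.9 -4.6]]
[0.02974322 0.09285252]
```

Half speed: two rows per step, first half of the arc.

```bash
python3 -m creep '0.0061 -0.0019 0.0024 0.0149 0.0464 0 0;0.0061 -0.002 0.0021 0.0149 0.0464 0 0;0.0063 -0.002 0.0018 0.0149 0.0464 0 0;0.0063 -0.002 0.0015 0.0149 0.0464 0 0;0.0064 -0.002 0.0012 0.0149 0.0464 0 0;0.0064 -0.002 0.0008 0.0149 0.0464 0 0;0.0064 -0.002 0.0005 0.0149 0.0464 0 0;0.0065 -0.002 0.0002 0.0149 0.0464 0 0' && python3 -m creep '0 0 0 0 0 0 0;0 0 0 0 0 0 0'; python3 -c "
from h import *;togo([577,-146,-.31],0.4,139.5)"
```

```text
time: 4.38
tool_pos: [546.3, -136.4, 184.4]
tcp_rot: [3.138, -0.007, 2.836]
contact_force: [-1.8, -4.6, -7.0]
grip_width: 24.0
finger_force: 30.0
time: 4.55
tool_pos: [546.5, -136.5, 183.9]
tcp_rot: [3.138, -0.004, 2.836]
contact_force: [-1.4, -4.9, -6.1]
grip_width: 23.9
finger_force: 30.0
shift [-0.   0.2  1.6] turn [-0.004 -0.003 -0.004] F [-1.4 -4.9 -6.1] t 4.55
```

```bash
python3 -m creep '0.0065 -0.002 0.0007 0.0149 0.0464 0 0;0.0064 -0.002 0.0 0.0149 0.0464 0 0;0.0064 -0.002 -0.0003 0.0149 0.0464 0 0;0.0064 -0.002 -0.0012 0.0149 0.0464 0 0;0.0063 -0.002 -0.0015 0.0149 0.0464 0 0;0.0063 -0.002 -0.0018 0.0149 0.0464 0 0;0.0061 -0.002 -0.0021 0.0149 0.0464 0 0;0.0061 -0.0019 -0.0024 0.0149 0.0464 0 0' && python3 -m creep '0 0 0 0 0 0 0;0 0 0 0 0 0 0'; python3 -c "
from h import *;togo([577,-146,-.31],0.79,139.5)"
```

```text
time: 5.22
tool_pos: [596.8, -152.5, 175.7]
tcp_rot: [3.137, -0.395, 2.835]
contact_force: [-4.9, -3.6, -6.6]
grip_width: 23.7
finger_force: 30.0
time: 5.38
tool_pos: [596.6, -152.4, 174.5]
tcp_rot: [3.137, -0.396, 2.835]
contact_force: [-4.3, -4.6, -6.3]
grip_width: 23.9
finger_force: 30.0
shift [ 0.4 -0.   0.5] turn [-0.006 -0.004 -0.002] F [-4.3 -4.6 -6.3] t 5.38
```

No tangential force yet, so the lever is not at its stop. I'll push a little further.

```bash
python3 -m creep '0.0026 -0.0008 -0.0011 0.006 0.019 0 0;0 0 0 0 0 0 0;0 0 0 0 0 0 0' ; python3 -m creep '0.0018 -0.0006 -0.0008 0 0 0 0;0 0 0 0 0 0 0;0 0 0 0 0 0 0'; python3 -c "
from h import *;togo([577,-146,-.31],0.8,139.5)"
```

```text
time: 5.63
tool_pos: [598.5, -153.0, 174.3]
tcp_rot: [3.137, -0.416, 2.835]
contact_force: [-8.0, -3.8, -5.3]
grip_width: 24.0
finger_force: 30.0
time: 5.88
tool_pos: [599.0, -153.1, 173.9]
tcp_rot: [3.137, -0.42, 2.835]
contact_force: [-14.0, -2.1, -2.8]
grip_width: 24.0
finger_force: 30.0
shift [-0.7  0.3  0.6] turn [-0.01  -0.018 -0.002] F [-14.   -2.1  -2.8] t 5.88
```

At the stop (about 11 N against the push). Lowering the collar along the lever, then releasing.

```bash
python3 -m creep '-0.0014 0.0005 -0.0037 0 0 0 0;-0.0014 0.0005 -0.0037 0 0 0 0;-0.0013 0.0004 -0.0035 0 0 0 0;0 0 0 0 0 0 0;0 0 0 0 0 0 0' ; python3 -m creep '0 0 0 0 0 0 40;0 0 0 0 0 0 80;0 0 0 0 0 0 100;0 0 0 0 0 0 100;0 0 0 0 0 0 100;0 0 0 0 0 0 100;0 0 0 0 0 0 100;0 0 0 0 0 0 100'; python3 -m creep '0 0 0 0 0 0 100;0 0 0 0 0 0 100;0 0 0 0 0 0 100;0 0 0 0 0 0 100'
```

```text
time: 6.3
tool_pos: [594.7, -151.8, 163.4]
tcp_rot: [3.137, -0.42, 2.835]
contact_force: [-14.5, -1.8, 0.5]
grip_width: 23.9
finger_force: 30.0
time: 6.97
tool_pos: [598.2, -151.4, 164.3]
tcp_rot: [3.134, -0.411, 2.836]
contact_force: [-0.0, -0.7, -0.6]
grip_width: 72.2
finger_force: 0.0
time: 7.3
tool_pos: [598.1, -151.5, 164.3]
tcp_rot: [3.134, -0.411, 2.836]
contact_force: [1.0, -0.4, -0.4]
grip_width: 91.6
finger_force: 0.0
```

Free of contact. Withdrawing along the lever about 100 mm, then looking.

```bash
python3 -m creep '0.0058 -0.0019 0.0146 0 0 0 100;0.0058 -0.0019 0.0146 0 0 0 100;0.0058 -0.0019 0.0146 0 0 0 100;0.0058 -0.0019 0.0146 0 0 0 100;0.0058 -0.0019 0.0146 0 0 0 100;0.0058 -0.0019 0.0146 0 0 0 100;0.0058 -0.0019 0.0146 0 0 0 100;0 0 0 0 0 0 100'
python3 - <<'E'
from h import *
from plant import viewer
import cv2
p=[577,-146,-.31]
c=viewer.camera_info("side");im=viewer.capture("side")[...,::-1]
for th in (.7,.8):print(th,[np.round((proj(c,box(p,lev(r,th)))[0]-[220,160])*4.5) for r in (56,75,94,110.5)])
cv2.imwrite("pics/e.png",cv2.resize(im[160:290,220:380],None,fx=4.5,fy=4.5,interpolation=cv2.INTER_CUBIC))
E
```

```text
time: 7.97
tool_pos: [639.8, -165.2, 269.3]
tcp_rot: [3.135, -0.406, 2.836]
contact_force: [0.7, -0.3, 1.3]
grip_width: 91.8
finger_force: 0.0
0.7 [array([278., 291.]), array([294., 253.]), array([311., 213.]), array([326., 178.])]
0.8 [array([291., 298.]), array([312., 261.]), array([334., 224.]), array([353., 191.])]
```

View pics/e.png

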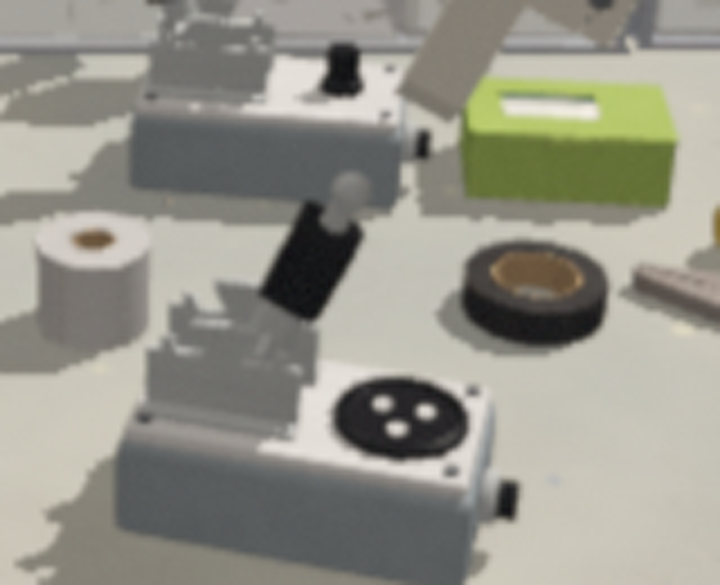

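The ball at (350,190) and the collar centre at (311,261) match the prediction for 0.80 rad with the collar down: (353,191) and (312,261). The gripper is clear, so I'll hand in.

```bash
python3 -c "
from plant import order;print(order.close_job())"
```

```text
the job is handed in; nothing more can be done
None
```

The outlet's lever is switched fully over toward the socket with its collar down and locked, as the last side picture shows; the fuse switch was not touched, and the job was handed in at about 8 s (no verdict was returned).

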